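# Bed the filter plate in its cell with the tamper

## Robot

A 6-joint arm with a two-finger parallel gripper is mounted at the origin on a cart in front of the work surface, level with it; the furniture and walls round the work are solid. World frame = base frame: x ahead of the robot, y to its left, z up, the work surface at z = 0. Lengths are in mm, angles in rad, forces in N, time in s.
With the tool pointing down it reaches from about 350 to 1000 mm from the base axis. Payload 7.1 kg.
Tool frame: the origin (TCP) lies at the very end of the fingers, on their centre line; the grasp point (between the pads) lies 19 mm behind it (ctrl.grip_depth is the distance from the TCP to the grasp point, in mm); z points along the fingers, y is the line along which they close (so a half turn about z gives the same grasp; the last joint's range is limited). The gripper opens to 85 mm and grips with 20 to 120 N. Pads are 22 mm wide; open, the fingers measure 114 mm over their backs; the gripper's body (76 mm by 85 mm) begins 54 mm behind the grasp point. The pads swing forward as they close: fully open they stand 13 mm farther back than shut.
Start: joints at [1.327, 0.423, 1.63, -0, 1.089, -0.019], TCP at [139.288, 609.265, 231.319] pointing down, gripper open.
Joint ranges: [-3, 3], [-0.9, 2.11], [0.09, 2.58], [-1.31, 4.45], [0.11, 2.69], [-2.54, 2.54]. Speed limits (rad/s): [2.39, 2.39, 3.01, 3.14, 3.14, 3.14].

## Interface

Orientations are given as [roll, pitch, yaw] about the fixed x, y, z axes, in that order (R = Rz(yaw) Ry(pitch) Rx(roll)).
In Python, from plant import ctrl, cams gives the robot as it stands.
- The arm moves only by the shell command python3 -m jog 'ROWS' [FORCE]. ROWS is JSON, a list of rows, each a list of 7 numbers: the turn, a rotation vector about the tool's x, y, z normalised to -1 to 1, where 1 is 90 degrees, then the shift along the tool's x, y, z normalised to -1 to 1, where 1 is 1000 mm, then the opening, from 0 (shut) to 1 (fully open). A call has exactly 5 rows; each row is the pose to reach, as a shift and turn from the pose commanded when the call began, along the tool's axes at that moment; what a row does not reach only later rows make up. A row lasts 1/10 s, in which the tool goes at most 50 mm and 8.59 degrees, less where a joint would pass 70% of its speed; a pose out of reach is approached as far as the arm can. A call with a number of a shift or a turn outside -1 to 1 is refused whole. A call with a gripper value outside its range is refused whole. The fingers move at their own pace and stop on an object; FORCE is the grip in N (left out, the last holds). Time passes only in rows, so rows that repeat a pose let the fingers close, or fill a call up. It gives the time, the measured TCP pose, the force, the opening and the grip force at its end, in the units of the state.
- ctrl.sense(): the state, without advancing time (a new reading comes with each control period).
- cams.snapshot(name): name is "scene" or "top" or "wrist"; returns a dict with "frame" (384x512x3 uint8, red, green, blue), "mtx" (3x3 intrinsics, pixels), "k1" (the pictures are not rectified: a ray, as slopes to the right and down, at radius r is drawn at 1 + k1 r^2 times it, then the intrinsics apply), "R" (3x3) and "t" (3): a world point X has camera coordinates R X + t; the wrist camera has in their place "mount" (4x4, takes a point from camera to tool coordinates, whose origin is the TCP and whose axes are the flange's). Camera axes: x right, y down, z forward; pixel columns grow to the right and rows downward; lengths in mm; the calibration is good to about 2 mm. A picture is of the moment at which its call begins: read the wrist's pose just before it. There is no depth.
- ctrl.close_job(): hands the job in; it is judged then, once.
The state is a dict: "time_s": time; "qpos": joint angles; "dq": joint speeds; "joint_torque": joint torques, N m; "position": TCP position; "orientation": TCP orientation; "wrist_force": force on the tool from outside, world axes, zero at the start; "ft_torque": the same for the moment, N m; "opening": finger opening in mm; "grip_force": force on a finger pad.
Only numpy, scipy, OpenCV 4.12 (cv2) and the standard library are available. Lean on these libraries where they do the work, as an engineer would, in place of code of your own. Each camera call takes 0.05 s, during which the arm holds its last target. There are 200 camera calls.

## Task

Take the flat steel tamper from its white stand and use it to push the brass filter plate in the filter cell squarely down against its spring until the plate sits level and firm on its seat; press it home with about 15 N, never more than 22 N, and hold it there for a good second. Then let the plate rise, put the tamper back upright in its stand, let go of it, and leave the bottles and dish around undisturbed.

Things in the scene. Friction and masses are not known exactly. Their poses are not given: they have to be found in the camera images.
- tamper_centre (a point): Centre of the loose tamper, half-way up its axis, z up along it. 110 mm tall, 0.3 kg, standing upright in its stand. Flat steel pressing disc at the bottom, 48 mm wide, 16 mm thick, its face 55 mm below this point. Round black handle 28 mm wide from 13 mm below to 50 mm above this point, with a 32 mm wide collar at its lower end; grip it from above, 15 to 20 mm above this point.
- stand_floor (a point): Centre of the floor of the white round tamper stand, fixed to the bench, on which the tamper stands; 4 mm above the bench. Round it a low wall 8 mm high, inner diameter 56 mm, outer 66 mm; base disc 76 mm in diameter.
- cell_mouth (a point): Centre of the mouth (top rim plane) of the filter cell, 60 mm above the bench: an upright aluminium pot with two blue bands, bore 54 mm, outer diameter about 72 mm, on a 112 x 92 mm steel flange, fixed to the bench. z is up along the bore.
- cell: The same cell, origin at the centre of its underside, z up. In it a hidden rubber seat of four lugs, 17 to 26 mm from the axis, on which the plate lands. Its height differs each time and cannot be seen: the plate sinks 5 to 23 mm from rest to reach it, to be felt. The push grows 0.3 N per mm on the spring (up to 2 to 7 N), then about 8 N per mm on the rubber.
- plate: Loose brass filter plate in the cell, flat disc 50 mm wide, 8 mm thick, small dark holes, 0.08 kg; origin at the centre of its underside, z up when level. It rests on a central sprung post 24 mm wide, its top face 10 mm below the rim of the cell (50 mm above the bench). Pushed off-centre it tips; the spring lifts it when let go.
- tamper: The same tamper, origin at the centre of its flat lower face, z up along the handle.
- culture_bottle_1: Loose culture bottle, bystander, 37 mm in diameter, 118 mm tall; origin at its underside.
- culture_bottle_2: Loose culture bottle, bystander, same size, in the same group.
- culture_bottle_3: Loose culture bottle, bystander, same size, in the same group.
- petri_0: Loose pink petri dish, bystander, 59 mm in diameter, 15 mm tall; origin at its underside.
Things that resemble listed ones, but are neither listed nor needed, are in the scene too. Of the things like the plate, leave any that is green or purple; of the rest the smaller one is meant.

How it is judged:
By the outcome, as a careful person would: the job done as asked, in the order asked, and still so for the second after the job is handed in, with the robot touching nothing.
It also fails if it takes over 58 s, if anything falls off the work surface, if the arm or the gripper's body presses on something with over 40 N, if the wrist force passes 120 N, or if a joint passes its speed limit or range.

## Working session

There is one attempt and no reset: what is moved stays moved. The work goes in short steps, Python scripts to look and compute and a shell command to move; the robot and the scene stay as the last step left them, time stands still between calls to the robot, and variables do not carry over. Pictures are saved under pics/ and viewed, at most 10 in all, crops included, and the job is handed in when it is done.

```bash
mkdir -p pics; ls
python3 - <<'E'
from plant import ctrl,cams
import cv2,json
s=ctrl.sense();print(s)
for n in("scene","top"):
    d=cams.snapshot(n);cv2.imwrite(f"pics/{n}0.png",cv2.resize(d["frame"][:,:,::-1],(800,600),interpolation=cv2.INTER_CUBIC))
    print(n,d["mtx"],d["k1"],d["R"],d["t"])
E
```

```text
pics
{'time_s': 0.0, 'qpos': array([ 1.32699308e+00,  4.23861775e-01,  1.63070353e+00,  4.15071068e-06,
        1.08856636e+00, -1.90312499e-02]), 'dq': array([-0.00067881, -0.00148811, -0.0002523 ,  0.00037043,  0.00028409,
        0.00019496]), 'joint_torque': array([ 2.11439052e-03, -5.57392609e+01, -2.81736767e+01,  1.02582646e-04,
        7.33598921e-03, -2.81598250e-05]), 'position': array([139.1636433 , 608.74984131, 230.52729102]), 'orientation': array([-3.14005399e+00, -3.29611951e-05,  2.91681870e+00]), 'wrist_force': array([0.37770044, 0.61068372, 0.2230783 ]), 'ft_torque': array([ 0.01315696,  0.03677898, -0.03544972]), 'grip_force': 0.0, 'opening': 85.77248433573011}
scene [[463.7310162    0.         255.16469509]
 [  0.         463.7310162  194.01598451]
 [  0.           0.           1.        ]] -0.07737562429308092 [[ 0.74440702 -0.66734655  0.02251166]
 [-0.2582394  -0.31882218 -0.91195659]
 [ 0.6157683   0.67305349 -0.40966864]] [-362.79261432  265.22351186  620.07289462]
top [[451.90929224   0.         259.4970844 ]
 [  0.         451.90929224 190.99621292]
 [  0.           0.           1.        ]] 0.003962552042679242 [[-0.01029391 -0.99994454  0.00222674]
 [-0.99374108  0.00998229 -0.111261  ]
 [ 0.1112326  -0.00335811 -0.99378873]] [ 126.10686725  597.22563578 1019.43621844]
```

View pics/scene0.png

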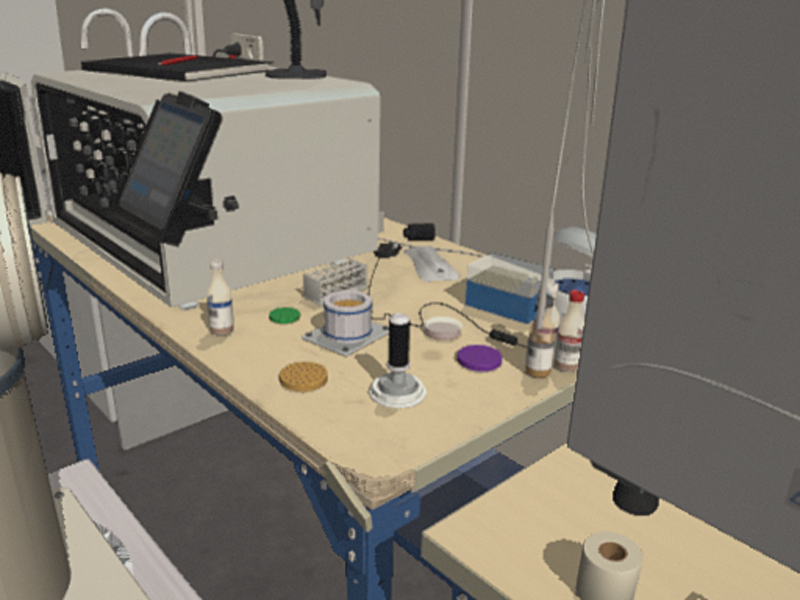

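View pics/top0.png

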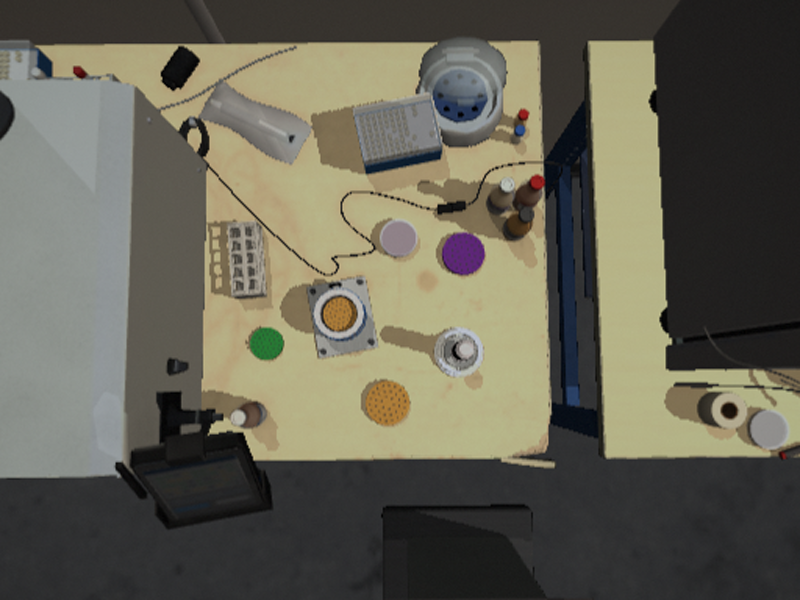

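The scene view shows the tamper in its stand (base about 398,390; handle top 400,320), the cell (mouth about 347,303) with the plate in it, and decoy discs. In the top view the stand is at about (459,352), the tamper top at (462,349) and the cell mouth at (340,313).

```bash
cat > h.py <<'E'
import numpy as np,cv2
from scipy.spatial.transform import Rotation as Ro
from plant import ctrl,cams
def ray(d,uv,scale=1):
    """camera-frame slopes of a pixel"""
    x=(np.array(uv,float)+.5)/scale-.5
    x=(x-d["mtx"][:2,2])/np.array([d["mtx"][0,0],d["mtx"][1,1]])
    g=x.copy()
    for _ in range(8): g=x/(1+d["k1"]*(g@g))
    return np.append(g,1)
def pose(s): return Ro.from_euler('xyz',s["orientation"]).as_matrix(),np.array(s["position"])
def at_z(d,uv,z,scale=1,s=None):
    v=ray(d,uv,scale)
    if s is None: o=-d["R"].T@d["t"];w=d["R"].T@v
    else:
        R,p=pose(s);m=np.array(d["mount"]);o=R@m[:3,3]+p;w=R@m[:3,:3]@v
    return o+w*(z-o[2])/w[2]
def go(s,target,R2=None):
    """rows numbers from the measured pose: turn/90deg, shift/1000"""
    R,p=pose(s);out=[0,0,0] if R2 is None else Ro.from_matrix(R.T@R2).as_rotvec()/(np.pi/2)
    return np.round(np.append(out,R.T@(np.array(target)-p)/1000),4)
E
python3 - <<'E'
from h import *
S=800/512
t=cams.snapshot("top");c=cams.snapshot("scene");np.set_printoptions(suppress=True,precision=1)
for n,d,uv,z in[("stand",t,(459,352),4),("tampertop",t,(463,349),114),("mouth",t,(340,313),60),("bottleL",t,(240,417),118),("petri",t,(398,238),15),
 ("stand",c,(398,390),4),("tampertop",c,(400,319),114),("mouth",c,(347,303),60),("tabtop",t,(165,470),200),("tabright",t,(265,490),200),("bottle",t,(500,195),118)]:print(n,at_z(d,uv,z,S))
s=ctrl.sense();print(s["time_s"],pose(s)[0])
d=cams.snapshot("wrist");print(d["mount"],d["k1"])
E
```

```text
stand [519.5  39.8   4. ]
tampertop [519.6  42.9 114. ]
mouth [575.6 215.6  60. ]
bottleL [431.3 344.6 118. ]
petri [694.2 130.9  15. ]
stand [519.6  38.    4. ]
tampertop [512.2  29.7 114. ]
mouth [564.9 204.7  60. ]
tabtop [372.8 416.  200. ]
tabright [347.7 294.  200. ]
bottle [733.  -12.5 118. ]
0.2 [[-1.   0.2 -0. ]
 [ 0.2  1.  -0. ]
 [ 0.  -0.  -1. ]]
[[   0.    -1.    -0.3   80.3]
 [   1.     0.    -0.     0.3]
 [   0.    -0.3    1.  -142.4]
 [   0.     0.     0.     1. ]] -0.011877559503295278
```

```bash
python3 -m jog '[[0,0,-0.143,-0.116,-0.239,0,1],[0,0,-0.143,-0.116,-0.239,0,1],[0,0,-0.143,-0.116,-0.239,0,1],[0,0,-0.143,-0.116,-0.239,0,1],[0,0,-0.143,-0.116,-0.239,0,1]]'
```

```text
time_s: 0.75
position: [195.6, 363.8, 231.2]
orientation: [3.142, 0.0, -3.141]
wrist_force: [1.3, 0.0, 0.0]
opening: 85.4
grip_force: 0.0
```

```bash
python3 -m jog '[[0,0,0,-0.02,-0.045,0,1],[0,0,0,-0.045,-0.085,0,1],[0,0,0,-0.078,-0.122,0,1],[0,0,0,-0.11,-0.16,0,1],[0,0,0,-0.142,-0.198,0,1]]'
python3 -m jog '[[0,0,0,-0.04,-0.027,0,1],[0,0,0,-0.08,-0.055,0,1],[0,0,0,-0.12,-0.082,0,1],[0,0,0,-0.15,-0.11,0,1],[0,0,0,-0.15,-0.125,0,1]]'
python3 - <<'E'
from h import *
s=ctrl.sense();d=cams.snapshot("wrist");cv2.imwrite("pics/w1.png",cv2.resize(d["frame"][:,:,::-1],(800,600),interpolation=cv2.INTER_CUBIC));print(s["position"],s["qpos"],s["time_s"])
np.savez("w1.npz",**{k:np.array(v) for k,v in d.items()},position=s["position"],orientation=s["orientation"])
E
```

```text
time_s: 1.25
position: [338.5, 166.0, 231.8]
orientation: [3.141, 0.001, -3.142]
wrist_force: [1.1, 2.0, -0.3]
opening: 85.5
grip_force: 0.0
time_s: 1.75
position: [491.4, 40.4, 231.6]
orientation: [-3.141, 0.003, 3.139]
wrist_force: [-0.6, 0.2, 0.3]
opening: 85.2
grip_force: 0.0
[491.3721652   40.40731743 231.60920508] [ 5.81686766e-02  2.27341264e-01  1.91752384e+00 -5.04934928e-04
  9.93767121e-01 -1.50997491e+00] 1.75
```

View pics/w1.png

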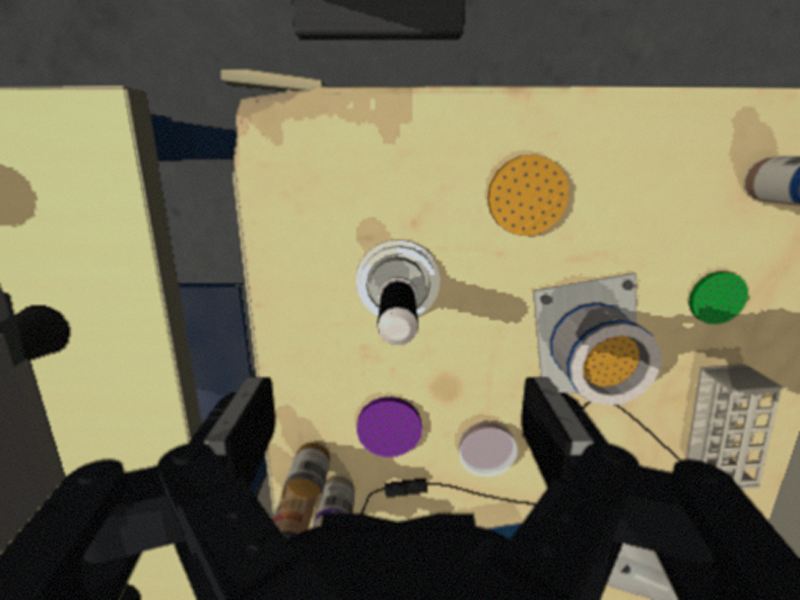

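The wrist view shows the stand at (398,281), the handle top at (398,326) and the cell mouth centre at (612,361).

Run:
```python
from h import *
np.set_printoptions(suppress=True,precision=1)
d=np.load("w1.npz");S=800/512
for n,uv,z in[("stand wall",(398,279),12),("top",(398,326),114),("mouth",(612,361),60)]:print(n,at_z(d,uv,z,S,d))
```

```text
stand wall [513.7  40.6  12. ]
top [516.5  40.7 114. ]
mouth [569.5 214.   60. ]
```

```bash
python3 -m jog '[[0,0,0,-0.025,0,0.03,1],[0,0,0,-0.025,0,0.07,1],[0,0,0,-0.025,0,0.11,1],[0,0,0,-0.025,0,0.15,1],[0,0,0,-0.025,0,0.176,1]]'
python3 -m jog '[[0,0,0,0,0,0,1],[0,0,0,0,0,0,0.4],[0,0,0,0,0,0,0.2],[0,0,0,0,0,0,0.2],[0,0,0,0,0,0,0.2]]' 60;python3 -m jog '[[0,0,0,0,0,0,0.2],[0,0,0,0,0,0,0.2],[0,0,0,0,0,0,0.2],[0,0,0,0,0,0,0.2],[0,0,0,0,0,0,0.2]]'
```

```text
time_s: 2.3
position: [510.8, 43.0, 52.9]
orientation: [-3.141, -0.003, 3.142]
wrist_force: [0.6, 0.1, 0.0]
opening: 85.3
grip_force: 0.0
time_s: 2.8
position: [513.4, 42.6, 56.7]
orientation: [-3.142, 0.003, -3.142]
wrist_force: [-0.7, -0.2, 1.9]
opening: 28.2
grip_force: 10.2
time_s: 3.3
position: [513.6, 42.6, 56.6]
orientation: [3.141, 0.002, 3.141]
wrist_force: [-0.7, -0.2, 8.6]
opening: 26.9
grip_force: 58.0
```

```bash
python3 -m jog '[[0,0,0,0,0,-0.02,0.2],[0,0,0,0,0,-0.05,0.2],[0,0,0,0,0,-0.09,0.2],[0,0,0,0,0,-0.11,0.2],[0,0,0,0,0,-0.11,0.2]]'
python3 -m jog '[[0,0,0,-0.02,0.03,0,0.2],[0,0,0,-0.03,0.06,0,0.2],[0,0,0,-0.035,0.10,0,0.2],[0,0,0,-0.035,0.12,0,0.2],[0,0,0,-0.035,0.12,0,0.2]]'
python3 - <<'E'
from h import *
s=ctrl.sense();d=cams.snapshot("wrist");cv2.imwrite("pics/w2.png",cv2.resize(d["frame"][:,:,::-1],(800,600),interpolation=cv2.INTER_CUBIC));print(s)
np.savez("w2.npz",**{k:np.array(v) for k,v in d.items()},position=s["position"],orientation=s["orientation"])
E
```

```text
time_s: 3.8
position: [514.3, 42.7, 168.2]
orientation: [3.141, 0.006, 3.141]
wrist_force: [0.9, -0.5, -4.2]
opening: 26.9
grip_force: 59.6
time_s: 4.3
position: [546.5, 164.8, 163.3]
orientation: [-3.141, -0.002, -3.139]
wrist_force: [-0.0, 0.6, -2.8]
opening: 26.7
grip_force: 59.7
{'time_s': 4.3, 'qpos': array([ 2.71762541e-01,  4.33342925e-01,  1.79919536e+00,  6.93227640e-04,
        9.11445721e-01, -1.30209461e+00]), 'dq': array([-0.0436858 , -0.0123953 ,  0.02401451, -0.02110283,  0.00555417,
       -0.03302825]), 'joint_torque': array([ 1.28514357e+00, -5.43547153e+01, -2.60255063e+01,  1.97570818e-01,
       -4.77037719e-02,  3.33194174e-01]), 'position': array([546.47348657, 164.80303281, 163.34321186]), 'orientation': array([-3.14148504e+00, -2.45084765e-03, -3.13895729e+00]), 'wrist_force': array([-0.03892997,  0.55455907, -2.7724519 ]), 'ft_torque': array([0.02188477, 0.0545018 , 0.06144331]), 'grip_force': 59.73565936088562, 'opening': 26.67060741581705}
```

View pics/w2.png

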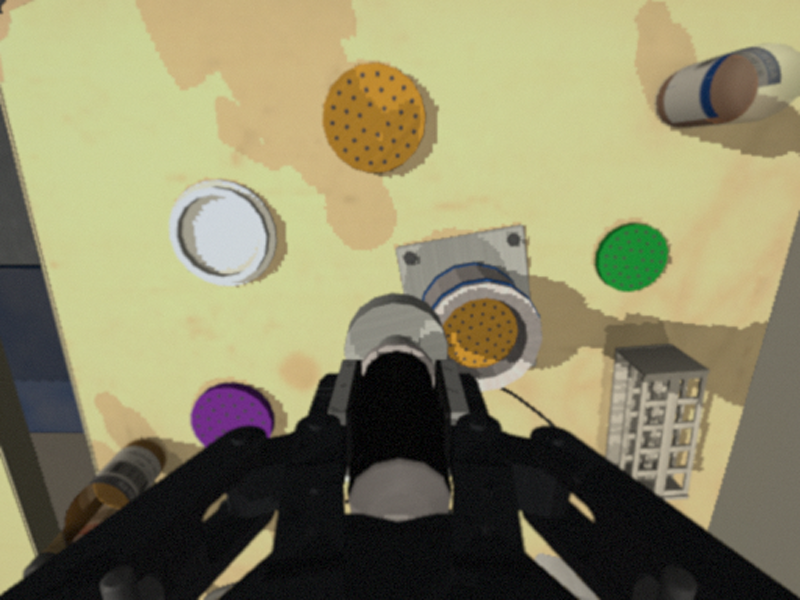

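The view shows the held disc (edges 346–446, top 294), the mouth ring right of it (outer right edge 541, inner bore around 482,333), and the empty stand at (224,232). I'll overlay projected circles to refine.

```bash
cat >> h.py <<'E'
def project(d,s,X):
    """world points to wrist picture pixels"""
    R,p=pose(s);m=np.array(d["mount"]);T=(R@m[:3,:3],R@m[:3,3]+p)
    c=(np.atleast_2d(X)-T[1])@T[0];g=c[:,:2]/c[:,2:];g=g*(1+d["k1"]*(g**2).sum(1,keepdims=True))
    return g*[d["mtx"][0,0],d["mtx"][1,1]]+d["mtx"][:2,2]
def circ(c,r):
    a=np.linspace(0,2*np.pi,90);return np.array(c)+np.c_[r*np.cos(a),r*np.sin(a),0*a]
E
cat > ov.py <<'E'
from h import *
import sys
def overlay(f,out,items,box,k):
    d=np.load(f);x0,y0,x1,y1=box
    im=cv2.resize(d["frame"][y0:y1,x0:x1,::-1].copy(),None,fx=k,fy=k,interpolation=cv2.INTER_CUBIC)
    for c,r,col in items:
        q=((project(d,d,circ(c,r))-[x0-.5,y0-.5])*k).astype(np.int32);cv2.polylines(im,[q],True,col,1)
    cv2.imwrite(out,im)
E
python3 - <<'E'
from ov import *
d=np.load("w2.npz");p=d["position"];S=800/512
np.set_printoptions(suppress=True,precision=1)
print("mouth",at_z(d,(484,336),60,S,d),"stand",at_z(d,(223,232),12,S,d))
for dx in(0,3):
  q=(project(d,d,circ(p+[dx,0,-37],24))+.5)*S-.5;q2=(project(d,d,circ(p+[dx,0,-53],24))+.5)*S-.5
  print(dx,q.min(0),q.max(0),q2.min(0),q2.max(0))
overlay("w2.npz","pics/w2o.png",[(p+[0,0,-37],24,(0,0,255)),(p+[0,0,-53],24,(0,255,0)),((570,214,60),27,(255,0,0)),((570,214,60),36,(255,0,255)),((514.5,41,12),33,(255,0,0)),((514.5,41,12),28,(255,0,255))],(100,100,360,270),3)
E
```

```text
mouth [571.7 218.6  60. ] stand [515.4  44.9  12. ]
0 [344.3 291.8] [449.9 388.8] [348.2 281.7] [446.2 372.7]
3 [344.5 298.3] [449.7 394.4] [348.4 287.8] [446. 378.]
```

View pics/w2o.png

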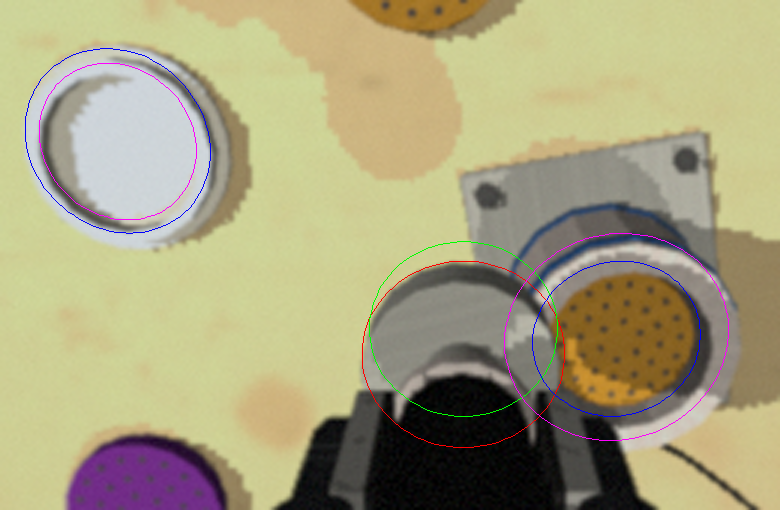

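```bash
python3 -m jog '[[0,0,0,-0.01,0.03,0,0.2],[0,0,0,-0.0205,0.053,0,0.2],[0,0,0,-0.0205,0.053,0.02,0.2],[0,0,0,-0.0205,0.053,0.03,0.2],[0,0,0,-0.0205,0.053,0.03,0.2]]'
python3 -m jog '[[0,0,0,0,0,0,0.2],[0,0,0,0,0,0,0.2],[0,0,0,0,0,0,0.2],[0,0,0,0,0,0,0.2],[0,0,0,0,0,0,0.2]]'
python3 - <<'E'
from ov import *
s=ctrl.sense();d=cams.snapshot("wrist");p=s["position"];print(p,s["orientation"],s["wrist_force"])
np.savez("w3.npz",**{k:np.array(v) for k,v in d.items()},position=p,orientation=s["orientation"])
overlay("w3.npz","pics/w3o.png",[(p+[5,-.8,-37],24,(0,0,255)),(p+[5,-.8,-53],24,(0,255,0)),((572,217.3,60),27,(255,0,0)),((572,217.3,60),36,(255,0,255))],(170,150,350,270),4)
E
```

```text
time_s: 4.85
position: [565.8, 213.8, 132.6]
orientation: [-3.139, -0.006, 3.141]
wrist_force: [-0.3, 0.4, -3.6]
opening: 26.8
grip_force: 60.0
time_s: 5.35
position: [568.2, 215.6, 135.7]
orientation: [3.141, 0.001, 3.141]
wrist_force: [0.3, -0.2, -2.8]
opening: 26.7
grip_force: 60.0
[568.22332255 215.60930539 135.74955801] [3.14137642e+00 6.41381321e-04 3.14134200e+00] [ 0.34032058 -0.18964435 -2.84232293]
```

View pics/w3o.png

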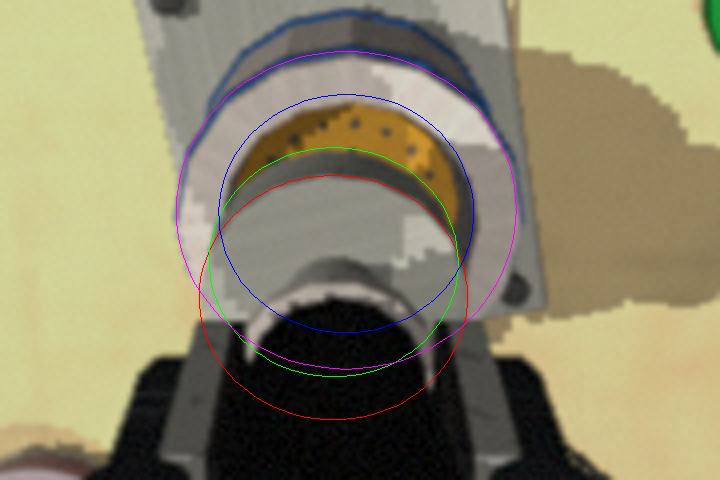

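```bash
python3 -m jog '[[0,0,0,0.0005,0.003,0,0.2],[0,0,0,0.0005,0.003,0.005,0.2],[0,0,0,0.0005,0.003,0.012,0.2],[0,0,0,0.0005,0.003,0.018,0.2],[0,0,0,0.0005,0.003,0.018,0.2]]' 90
python3 -m jog '[[0,0,0,0,0,0.003,0.2],[0,0,0,0,0,0.006,0.2],[0,0,0,0,0,0.009,0.2],[0,0,0,0,0,0.009,0.2],[0,0,0,0,0,0.009,0.2]]'
```

```text
time_s: 5.9
position: [566.6, 218.3, 115.8]
orientation: [-3.141, -0.002, 3.141]
wrist_force: [-0.5, -0.0, -3.7]
opening: 26.1
grip_force: 87.9
time_s: 6.4
position: [567.5, 218.6, 108.3]
orientation: [-3.142, -0.0, 3.141]
wrist_force: [0.0, 0.7, -3.4]
opening: 26.4
grip_force: 87.9
```

```bash
python3 -m jog '[[0,0,0,0,0,0.002,0.2],[0,0,0,0,0,0.004,0.2],[0,0,0,0,0,0.006,0.2],[0,0,0,0,0,0.008,0.2],[0,0,0,0,0,0.008,0.2]]'
python3 -m jog '[[0,0,0,0,0,0.001,0.2],[0,0,0,0,0,0.002,0.2],[0,0,0,0,0,0.003,0.2],[0,0,0,0,0,0.003,0.2],[0,0,0,0,0,0.003,0.2]]'
python3 - <<'E'
from h import *
print(ctrl.sense()["ft_torque"])
E
```

```text
time_s: 6.9
position: [567.5, 218.6, 100.1]
orientation: [-3.142, -0.0, 3.141]
wrist_force: [0.2, 0.0, -2.5]
opening: 26.2
grip_force: 87.9
time_s: 7.4
position: [567.6, 218.7, 97.4]
orientation: [3.142, 0.0, 3.141]
wrist_force: [0.3, 0.2, -2.5]
opening: 26.3
grip_force: 87.8
[0.10780731 0.05098695 0.01918081]
```

```bash
cat > ok.py <<'E'
import sys
from h import *
f=ctrl.sense()["wrist_force"][2];print("push",round(f+3,1));sys.exit(f+3>float(sys.argv[1]))
E
python3 -m jog '[[0,0,0,0,0,0.0005,0.2],[0,0,0,0,0,0.001,0.2],[0,0,0,0,0,0.0015,0.2],[0,0,0,0,0,0.0015,0.2],[0,0,0,0,0,0.0015,0.2]]' && python3 ok.py 4.5 &&
python3 -m jog '[[0,0,0,0,0,0.0005,0.2],[0,0,0,0,0,0.001,0.2],[0,0,0,0,0,0.0015,0.2],[0,0,0,0,0,0.0015,0.2],[0,0,0,0,0,0.0015,0.2]]' && python3 ok.py 4.5 &&
python3 -m jog '[[0,0,0,0,0,0.0005,0.2],[0,0,0,0,0,0.001,0.2],[0,0,0,0,0,0.0015,0.2],[0,0,0,0,0,0.0015,0.2],[0,0,0,0,0,0.0015,0.2]]' && python3 ok.py 4.5 &&
python3 -m jog '[[0,0,0,0,0,0.0005,0.2],[0,0,0,0,0,0.001,0.2],[0,0,0,0,0,0.0015,0.2],[0,0,0,0,0,0.0015,0.2],[0,0,0,0,0,0.0015,0.2]]' && python3 ok.py 4.5
```

```text
time_s: 7.9
position: [567.7, 218.6, 96.1]
orientation: [3.141, 0.0, 3.141]
wrist_force: [-1.5, -0.4, 1.5]
opening: 26.2
grip_force: 88.0
push 4.5False
```

```bash
python3 -m jog '[[0,0,0,0,0,0.0002,0.2],[0,0,0,0,0,0.0005,0.2],[0,0,0,0,0,0.0005,0.2],[0,0,0,0,0,0.0005,0.2],[0,0,0,0,0,0.0005,0.2]]'
python3 - <<'E'
from h import *
s=ctrl.sense();print(s["ft_torque"],s["position"],s["wrist_force"],s["orientation"])
E
```

```text
time_s: 8.4
position: [567.7, 218.6, 95.6]
orientation: [3.142, 0.0, 3.141]
wrist_force: [-1.3, -1.2, 4.6]
opening: 26.2
grip_force: 88.3
[0.01308371 0.34503334 0.01068135] [567.68503279 218.64416652  95.64366934] [-1.32623138 -1.16250567  4.5770439 ] [3.14150886e+00 3.20409647e-04 3.14142094e+00]
```

```bash
python3 -m jog '[[0,0,0,0,0,0.0003,0.2],[0,0,0,0,0,0.0005,0.2],[0,0,0,0,0,0.0005,0.2],[0,0,0,0,0,0.0005,0.2],[0,0,0,0,0,0.0005,0.2]]'
python3 - <<'E'
from ov import *
s=ctrl.sense();print(s["ft_torque"],s["position"],s["wrist_force"],s["orientation"])
d=cams.snapshot("wrist");p=s["position"]
np.savez("w4.npz",**{k:np.array(v) for k,v in d.items()},position=p,orientation=s["orientation"])
overlay("w4.npz","pics/w4o.png",[((572.6,217.8,60),27,(255,0,0)),((572.6,217.8,60),36,(255,0,255)),(p+[5,-.8,-37],24,(0,0,255))],(170,150,350,270),4)
E
```

```text
time_s: 8.9
position: [567.7, 218.6, 95.4]
orientation: [3.141, 0.0, 3.141]
wrist_force: [-2.0, -0.9, 7.1]
opening: 26.1
grip_force: 88.5
[-0.03227946  0.42749075  0.03582828] [567.74333214 218.64191714  95.37350543] [-2.01750864 -0.85726808  7.09235305] [3.14147530e+00 4.69632802e-04 3.14138688e+00]
```

View pics/w4o.png

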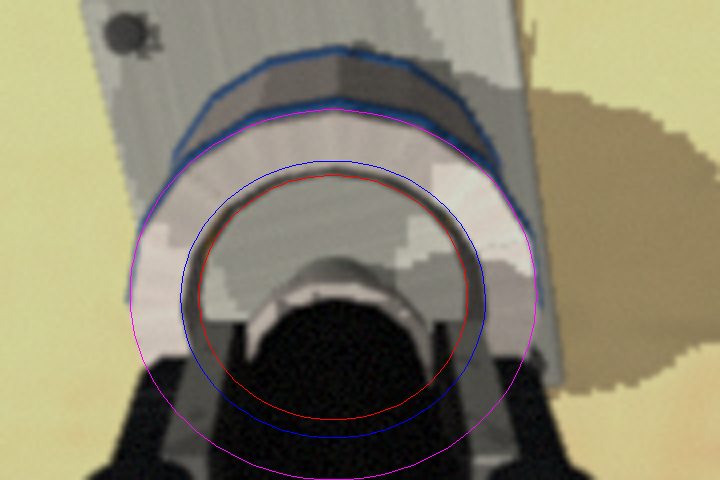

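```bash
python3 -m jog '[[0,0,0,0,0,0.0003,0.2],[0,0,0,0,0,0.0006,0.2],[0,0,0,0,0,0.0007,0.2],[0,0,0,0,0,0.0007,0.2],[0,0,0,0,0,0.0007,0.2]]'
python3 ok.py 99
```

```text
time_s: 9.45
position: [567.8, 218.7, 95.0]
orientation: [3.141, 0.001, 3.141]
wrist_force: [-2.9, -0.6, 9.8]
opening: 26.6
grip_force: 88.7
push 12.8False
```

```bash
python3 -m jog '[[0,0,0,0,0,0.0002,0.2],[0,0,0,0,0,0.0004,0.2],[0,0,0,0,0,0.0005,0.2],[0,0,0,0,0,0.0005,0.2],[0,0,0,0,0,0.0005,0.2]]'
python3 -m jog '[[0,0,0,0,0,0,0.2],[0,0,0,0,0,0,0.2],[0,0,0,0,0,0,0.2],[0,0,0,0,0,0,0.2],[0,0,0,0,0,0,0.2]]'
python3 -m jog '[[0,0,0,0,0,0,0.2],[0,0,0,0,0,0,0.2],[0,0,0,0,0,0,0.2],[0,0,0,0,0,0,0.2],[0,0,0,0,0,0,0.2]]'
```

```text
time_s: 9.95
position: [567.9, 218.7, 94.7]
orientation: [3.141, 0.001, 3.141]
wrist_force: [-3.3, -1.7, 11.4]
opening: 26.1
grip_force: 88.8
time_s: 10.45
position: [567.9, 218.7, 94.7]
orientation: [3.141, 0.001, 3.141]
wrist_force: [-3.9, -1.5, 11.5]
opening: 26.1
grip_force: 88.8
time_s: 10.95
position: [567.9, 218.7, 94.7]
orientation: [3.141, 0.001, 3.141]
wrist_force: [-3.8, -1.8, 10.1]
opening: 25.9
grip_force: 88.8
```

```bash
python3 -m jog '[[0,0,0,0.0003,0,0.0001,0.2],[0,0,0,0.0005,0,0.0002,0.2],[0,0,0,0.0005,0,0.0002,0.2],[0,0,0,0.0005,0,0.0002,0.2],[0,0,0,0.0005,0,0.0002,0.2]]'
python3 -m jog '[[0,0,0,0,0,0,0.2],[0,0,0,0,0,0,0.2],[0,0,0,0,0,0,0.2],[0,0,0,0,0,0,0.2],[0,0,0,0,0,0,0.2]]'
python3 -m jog '[[0,0,0,0,0,0,0.2],[0,0,0,0,0,0,0.2],[0,0,0,0,0,0,0.2],[0,0,0,0,0,0,0.2],[0,0,0,0,0,0,0.2]]'
python3 - <<'E'
from ov import *
s=ctrl.sense();print(s["ft_torque"],s["position"],s["wrist_force"])
E
```

```text
time_s: 11.45
position: [567.7, 218.7, 94.6]
orientation: [3.141, 0.002, 3.141]
wrist_force: [-3.1, -1.3, 11.4]
opening: 26.3
grip_force: 88.9
time_s: 11.95
position: [567.7, 218.7, 94.6]
orientation: [3.141, 0.001, 3.141]
wrist_force: [-2.8, -1.8, 11.1]
opening: 26.1
grip_force: 88.9
time_s: 12.45
position: [567.7, 218.7, 94.6]
orientation: [3.141, 0.002, 3.141]
wrist_force: [-2.1, -2.7, 11.1]
opening: 26.3
grip_force: 88.9
[-0.16212401  0.40083082 -0.02872936] [567.72022418 218.68269175  94.61753984] [-2.08822373 -2.67763188 11.06244935]
```

```bash
python3 -m jog '[[0,0,0,0,0,0.0002,0.2],[0,0,0,0,0,0.0002,0.2],[0,0,0,0,0,0.0002,0.2],[0,0,0,0,0,0.0002,0.2],[0,0,0,0,0,0.0002,0.2]]'
python3 -m jog '[[0,0,0,0,0,0,0.2],[0,0,0,0,0,0,0.2],[0,0,0,0,0,0,0.2],[0,0,0,0,0,0,0.2],[0,0,0,0,0,0,0.2]]'
python3 -m jog '[[0,0,0,0,0,0,0.2],[0,0,0,0,0,0,0.2],[0,0,0,0,0,0,0.2],[0,0,0,0,0,0,0.2],[0,0,0,0,0,0,0.2]]'
python3 - <<'E'
from ov import *
s=ctrl.sense();d=cams.snapshot("wrist");p=s["position"]
np.savez("w5.npz",**{k:np.array(v) for k,v in d.items()},position=p,orientation=s["orientation"])
overlay("w5.npz","pics/w5o.png",[(p+[5,-.8,-37],24,(0,0,255))],(190,170,330,250),5)
E
```

```text
time_s: 12.95
position: [567.8, 218.7, 94.5]
orientation: [3.141, 0.002, 3.141]
wrist_force: [-3.3, -2.0, 11.5]
opening: 26.1
grip_force: 88.9
time_s: 13.45
position: [567.8, 218.7, 94.5]
orientation: [3.141, 0.002, 3.141]
wrist_force: [-2.9, -1.3, 11.2]
opening: 26.1
grip_force: 88.9
time_s: 13.95
position: [567.7, 218.7, 94.5]
orientation: [3.141, 0.002, 3.141]
wrist_force: [-2.3, -2.1, 12.0]
opening: 26.5
grip_force: 88.9
```

View pics/w5o.png

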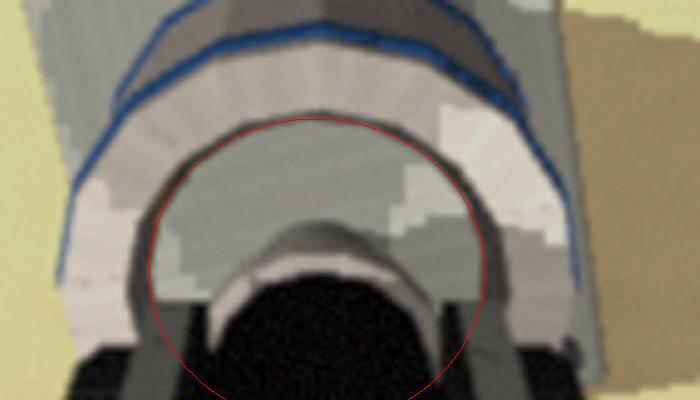

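The disc sits centred and level in the bore, its outline matching the circle, and the force held near 15 N. Now I'll let the plate rise and withdraw.

```bash
python3 -m jog '[[0,0,0,0,0,-0.001,0.2],[0,0,0,0,0,-0.002,0.2],[0,0,0,0,0,-0.004,0.2],[0,0,0,0,0,-0.006,0.2],[0,0,0,0,0,-0.008,0.2]]'
python3 -m jog '[[0,0,0,0,0,-0.003,0.2],[0,0,0,0,0,-0.01,0.2],[0,0,0,0,0,-0.025,0.2],[0,0,0,0,0,-0.045,0.2],[0,0,0,0,0,-0.06,0.2]]'
python3 -m jog '[[0,0,0,0.01,-0.02,0,0.2],[0,0,0,0.025,-0.05,0,0.2],[0,0,0,0.04,-0.09,0,0.2],[0,0,0,0.05,-0.11,0,0.2],[0,0,0,0.05,-0.11,0,0.2]]'
python3 -m jog '[[0,0,0,0,0,0,0.2],[0,0,0,0,0,0,0.2],[0,0,0,0,0,0,0.2],[0,0,0,0,0,0,0.2],[0,0,0,0,0,0,0.2]]'
python3 - <<'E'
from ov import *
s=ctrl.sense();d=cams.snapshot("wrist");p=s["position"];print(p)
np.savez("w6.npz",**{k:np.array(v) for k,v in d.items()},position=p,orientation=s["orientation"])
overlay("w6.npz","pics/w6o.png",[(p+[5,-.8,-37],24,(0,0,255)),(p+[5,-.8,-53],24,(0,255,0)),((572.6,217.8,60),27,(255,0,0)),((517,42.5,12),33,(255,0,0)),((517,42.5,12),28,(255,0,255))],(110,100,370,260),3)
E
```

```text
time_s: 14.5
position: [566.7, 218.5, 100.8]
orientation: [-3.141, -0.001, 3.141]
wrist_force: [1.0, -0.1, -3.0]
opening: 26.4
grip_force: 88.5
time_s: 15.0
position: [567.5, 218.8, 163.3]
orientation: [3.141, 0.001, 3.141]
wrist_force: [0.3, 0.0, -3.2]
opening: 26.3
grip_force: 88.3
time_s: 15.5
position: [515.3, 106.3, 162.0]
orientation: [-3.141, -0.001, 3.139]
wrist_force: [0.2, 0.7, -4.8]
opening: 26.6
grip_force: 88.4
time_s: 16.0
position: [517.1, 109.1, 161.1]
orientation: [3.142, -0.0, -3.141]
wrist_force: [-0.8, 0.6, -4.6]
opening: 26.5
grip_force: 88.5
[517.12407281 109.10400189 161.12675522]
```

View pics/w6o.png

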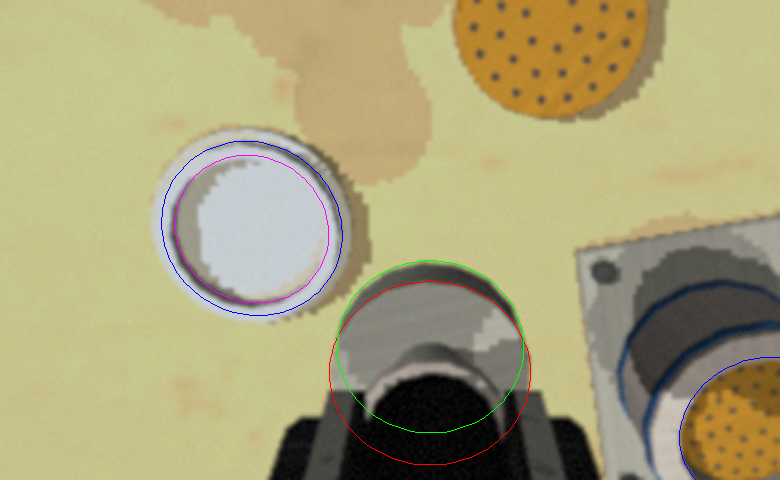

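```bash
python3 -m jog '[[0,0,0,0.002,-0.02,0,0.2],[0,0,0,0.0038,-0.05,0,0.2],[0,0,0,0.0038,-0.0664,0,0.2],[0,0,0,0.0038,-0.0664,0.03,0.2],[0,0,0,0.0038,-0.0664,0.06,0.2]]'
python3 -m jog '[[0,0,0,0,0,0.008,0.2],[0,0,0,0,0,0.016,0.2],[0,0,0,0,0,0.022,0.2],[0,0,0,0,0,0.022,0.2],[0,0,0,0,0,0.022,0.2]]'
```

```text
time_s: 16.55
position: [514.4, 41.8, 101.5]
orientation: [3.141, 0.003, 3.14]
wrist_force: [0.1, 0.4, -4.1]
opening: 26.0
grip_force: 89.4
time_s: 17.05
position: [513.8, 42.4, 79.9]
orientation: [3.142, 0.001, -3.142]
wrist_force: [0.0, -0.2, -4.1]
opening: 26.3
grip_force: 89.1
```

```bash
python3 -m jog '[[0,0,0,0,0,0.006,0.2],[0,0,0,0,0,0.012,0.2],[0,0,0,0,0,0.018,0.2],[0,0,0,0,0,0.021,0.2],[0,0,0,0,0,0.021,0.2]]'
python3 -m jog '[[0,0,0,0,0,0.0005,0.2],[0,0,0,0,0,0.001,0.2],[0,0,0,0,0,0.0015,0.2],[0,0,0,0,0,0.0015,0.2],[0,0,0,0,0,0.0015,0.2]]'
```

```text
time_s: 17.55
position: [512.7, 42.2, 57.6]
orientation: [-3.142, -0.001, 3.141]
wrist_force: [-0.6, 0.2, -3.3]
opening: 26.3
grip_force: 89.1
time_s: 18.05
position: [513.4, 42.2, 56.9]
orientation: [-3.142, 0.0, 3.141]
wrist_force: [0.3, 0.1, -1.5]
opening: 26.4
grip_force: 89.2
```

```bash
python3 -m jog '[[0,0,0,0,0,0.0003,0.2],[0,0,0,0,0,0.0003,0.2],[0,0,0,0,0,0.0003,0.2],[0,0,0,0,0,0.0003,0.2],[0,0,0,0,0,0.0003,0.2]]' 30
python3 -m jog '[[0,0,0,0,0,0,0.4],[0,0,0,0,0,0,0.7],[0,0,0,0,0,0,1],[0,0,0,0,0,0,1],[0,0,0,0,0,0,1]]'
python3 -m jog '[[0,0,0,0,0,-0.01,1],[0,0,0,0,0,-0.03,1],[0,0,0,0,0,-0.06,1],[0,0,0,0,0,-0.1,1],[0,0,0,0,0,-0.14,1]]'
python3 -m jog '[[0,0,0,0.01,0,-0.02,1],[0,0,0,0.03,0,-0.05,1],[0,0,0,0.05,0,-0.05,1],[0,0,0,0.06,0,-0.05,1],[0,0,0,0.06,0,-0.05,1]]'
python3 -m jog '[[0,0,0,0,0,0,1],[0,0,0,0,0,0,1],[0,0,0,0,0,0,1],[0,0,0,0,0,0,1],[0,0,0,0,0,0,1]]'
python3 - <<'E'
from h import *
d=cams.snapshot("wrist");cv2.imwrite("pics/w7.png",cv2.resize(d["frame"][:,:,::-1],(800,600),interpolation=cv2.INTER_CUBIC))
E
```

```text
time_s: 18.55
position: [513.5, 42.2, 56.8]
orientation: [3.142, 0.001, 3.141]
wrist_force: [-1.3, -1.2, 6.8]
opening: 26.1
grip_force: 89.8
time_s: 19.05
position: [513.2, 42.3, 56.3]
orientation: [-3.142, -0.0, 3.141]
wrist_force: [0.0, 0.4, -0.0]
opening: 85.3
grip_force: 0.0
time_s: 19.55
position: [512.7, 42.2, 198.2]
orientation: [-3.142, -0.001, 3.141]
wrist_force: [1.2, 0.2, -0.1]
opening: 85.9
grip_force: 0.0
time_s: 20.05
position: [451.9, 42.2, 246.6]
orientation: [-3.142, -0.0, 3.142]
wrist_force: [0.1, 0.1, 0.3]
opening: 85.4
grip_force: 0.0
time_s: 20.55
position: [453.4, 42.2, 246.2]
orientation: [-3.142, -0.001, 3.141]
wrist_force: [0.9, 0.8, 0.5]
opening: 85.3
grip_force: 0.0
```

View pics/w7.png

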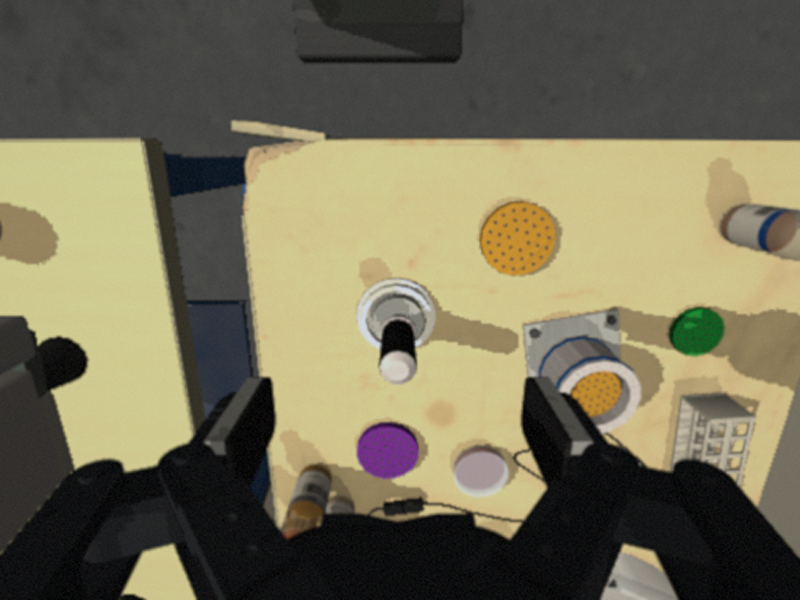

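The tamper stands upright in its stand (base 397,315; top 397,367). The plate has risen level in the cell (597,395), and the bottles and dish are where they were.

```bash
python3 -c "
from plant import ctrl
print(ctrl.close_job())"
```

```text
the job is handed in; nothing more can be done
None
```

I pressed the plate onto its seat, about 6 mm below its rest height, at roughly 14–15 N for about 4 s. I then let it rise, put the tamper back upright in its stand with the gripper clear, and handed the job in at about 21 s with the bottles and dish looking undisturbed. How level the plate sat was judged from the force and the camera view, not measured directly.

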